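# Hold the test gauge on an anaerobic jar's valve

### The arm

A 6-joint arm with a two-finger parallel gripper is mounted at the origin on the work surface. World frame = base frame: x ahead of the robot, y to its left, z up, the work surface at z = 0. Lengths are in m, angles in rad, forces in N, time in s.
With the tool pointing down it reaches from about 0.325 to 0.9 m from the base axis. Payload 6.1 kg.
Tool frame: the origin (TCP) lies at the very end of the fingers, on their centre line; the grasp point (between the pads) lies 19 mm behind it; z points along the fingers, y is the line along which they close (so a half turn about z gives the same grasp; the last joint's range is limited). The gripper opens to 85 mm and grips with 20 to 120 N. Pads are 22 mm wide; open, the fingers measure 114 mm over their backs; the gripper's body (76 mm by 85 mm) begins 54 mm behind the grasp point. The pads swing forward as they close: fully open they stand 13 mm farther back than shut.
Start: joints at [-1.317, 0.22, 1.526, -0, 1.395, -0.126], TCP at [0.232, -0.58, 0.231] pointing down, gripper open.
Joint ranges: [-2.98, 2.98], [-0.91, 2.08], [0.09, 2.57], [-1.24, 4.39], [0.2, 2.65], [-2.68, 2.68]. Speed limits (rad/s): [2.57, 2.57, 3.01, 3.14, 3.14, 3.14].

### API

Orientations are given as [roll, pitch, yaw] about the fixed x, y, z axes, in that order (R = Rz(yaw) Ry(pitch) Rx(roll)).
In Python, from plant import state, snapshot, r, regions_of, landmark_of gives the robot as it stands.
- The arm moves only by the tool step_arm, never from a script. Its argument "steps" is one flat list of numbers, 7 for each row, row after row: the shift along the world's x, y, z in m, then the turn, a rotation vector about the world's x, y, z in rad, then the finger opening in m, from 0 to 0.0854. A call has 1 to 10 rows; each row is the pose to reach, as a shift and turn from the pose commanded when the call began; what a row does not reach only later rows make up. A row lasts 1/8 s, in which the tool goes at most 62.5 mm and 10.7 degrees, less where a joint would pass 70% of its speed; a pose out of reach is approached as far as the arm can. A call with a gripper value outside its range is refused whole. The fingers move at their own pace and stop on an object; the grip force is fixed at half the most. Time passes only in rows, so rows that repeat a pose let the fingers close. It gives the time, the measured TCP pose, the force, the opening and the grip force at its end, in the units of the state.
- state(): the state, without advancing time (a new reading comes with each control period).
- snapshot(name): name is "scene" or "side" or "wrist"; returns a dict with "img" (400x640x3 uint8, red, green, blue), "range_z" (400x640 float32, m along the optical axis (not along the pixel's ray), 0 where there is no reading), "mtx" (3x3 intrinsics, pixels), "dist_coeffs" ([k1, k2, p1, p2, k3] as OpenCV has them; the pictures are not rectified), "world_from_camera" (4x4, takes a point from camera to world coordinates). Camera axes: x right, y up, looking along -z (the intrinsics and any distortion apply to the point x, -y, -z); pixel columns grow to the right and rows downward; lengths in m; the calibration is good to about 2 mm. A picture is of the moment at which its call begins.
- r.sign_off(): hands the job in; it is judged then, once.
Trained networks look in a picture, given as the dict that the camera call returned (one of the last four; its "shot" number tells which), for a name from the list of things; names that differ only in an ending like _2 or _b are one class to them, and where a whole thing is asked for, a point or a joint stands for the part that bears it (a point fixed in the world has none). Each returns a list of dicts, best first, with "conf" (0 to 1); they miss things now and then, are a little off and sometimes report something else, mostly with a low value. They report only what shows in the picture. A call takes as long as a camera call.
- regions_of(picture, query): "pixels" (400x640 bool, what is visible of it).
- landmark_of(picture, query): "xyz" ([x, y, z] in m, in world coordinates, good to about 4 mm: a listed point, or the origin of a listed thing).
The state is a dict: "clock": time; "joint_pos": joint angles; "qd": joint speeds; "effort": joint torques, N m; "tcp_pos": TCP position; "orientation": TCP orientation; "wrist_force": force on the tool from outside, world axes, zero at the start; "torque": the same for the moment, N m; "gripper_width": finger opening in m; "grasp_force": force on a finger pad.
Only numpy, scipy, OpenCV 4.12 (cv2) and the standard library are available. Lean on these libraries where they do the work, as an engineer would, in place of code of your own. Each camera call takes 0.05 s, during which the arm holds its last target. There are 200 camera calls.

### The job

Check the vacuum in the anaerobic jar: with a light grip, for its thin case dents, take the dial gauge by its case out of the tool rack and press its coupler squarely onto the slanting valve nipple on the jar's lid until it snaps on. Then keep pushing along the nipple against the valve's spring, so that the valve pin stays at least half-way down, without ramming it. Finish while still holding the gauge pushed on like that, so that it can be read, and leave everything else where it stands.

Things in the scene. Friction and masses are not known exactly. Their poses are not given: they have to be found in the camera images.
- gauge_case (a point): The test gauge: round steel dial gauge, 72 mm tall, about 0.2 kg, dial up, snap coupler below, on one axis. This point is the centre of its case (42 mm across, sides upright from 46 to 70 mm above the coupler's mouth), where to grip it: 30 N a finger is plenty, it dents above about 65 N a finger. z axis: from coupler to dial. Round, so yaw means nothing. It stands in any one of the rack's three holes.
- gauge_mouth (a point): Centre of the open lower end of the gauge's coupler, 58 mm below gauge_case on the same axis; same axes. Starts 20 mm above the bench. The coupler is 27 mm across and 37 mm long, with a bore 17.5 mm wide and 29 mm deep, flared at the mouth; three spring-loaded balls stand out into the bore 5.5 mm inside.
- nipple_tip (a point): Top of the valve nipple on the jar's lid, a brass ball head 16 mm across on an 11 mm neck, 25 degrees from upright; z axis: outwards along the nipple. A 5 mm pin stands 9 mm further out. Mouth pushed down the axis from this point: balls ride onto the head at 7 to 13 mm (6 to 15 N), snap behind it by 20 mm, where the bore's floor meets the pin; solid stop at 28 mm.
- valve_pin (a joint): Valve pin in the nipple: 0 when out, grows in metres as it is pushed in. Its spring takes 4 N at first, plus 1 N per mm. With the gauge hard against the flange it reads 0.008; half-way is 0.004 (8 N). The snapped coupler alone does not hold it down. The valve breaks if pressed with over 40 N.
- anaerobic_jar: Anaerobic jar, fixed: clear round jar with dishes inside, grey lid 144 mm across (165 mm over its three clamps), lid top 138 mm high. Origin under its centre. The nipple stands on the lid, flange centre 24 mm to -x of the jar's axis and 155 mm high, leaning to the jar's -x side (roughly towards the robot). Highest point: the pin's end, 189 mm.
- tool_rack: White tool rack, fixed: block 60 mm (x) by 200 mm (y), 45 mm high, origin under its centre. Three holes 30 mm wide and 25 mm deep at y = -64, 0 and +64 mm hold the gauge, the vent filter and the blank plug in any order. There is room for fingers on the x sides of each tool, not between the tools.
- vent_filter_center (a point): Bystander, to be left alone: vent filter in the tool rack, a white plastic disc 55 mm across with a thin hose stub on top, on a 26 mm stem; 84 mm tall, point half-way up.
- blank_plug_center (a point): Bystander, to be left alone: blanking plug in the tool rack, a steel stem 26 mm across with a black round knob 29 mm across; 60 mm tall, point half-way up.
- dish_stack_tall_center (a point): Bystander, to be left alone: stack of six closed red culture dishes, 92 mm across, 90 mm tall, point at its centre.
- dish_stack_low_center (a point): Bystander, to be left alone: stack of three closed red culture dishes, 92 mm across, 45 mm tall, point at its centre.
- reagent_bottle_center (a point): Bystander, to be left alone: reagent bottle with a screw cap, 64 mm across, 160 mm tall, point half-way up.
- powder_jar_center (a point): Bystander, to be left alone: small white jar with a black cap, 60 mm across, 90 mm tall, point half-way up.
- tip_box_center (a point): Bystander, to be left alone: closed box of pipette tips, 87 by 124 mm, 69 mm tall, point at its centre.
- well_plates_center (a point): Bystander, to be left alone: two stacked well plates, 86 by 128 mm, 29 mm tall, point at their centre.
- nipple_base (a point): Centre of the brass flange (33 mm across) that carries the nipple, 28 mm below nipple_tip along the nipple's axis; same axes. The coupler's mouth stops on it.

How it is judged:
By the outcome, as a careful person would: the job done as asked, in the order asked, and still so for the second after the job is handed in, while the arm keeps its last pose, push and grip.
It also fails if it takes over 48 s, if anything falls off the work surface, if the arm or the gripper's body presses on something with over 40 N, if the wrist force passes 120 N, or if a joint passes its speed limit or range.

## Working session

There is one attempt and no reset: what is moved stays moved. The work goes in short steps, Python scripts to look and compute and a tool call to move; the robot and the scene stay as the last step left them, time stands still between calls to the robot, and variables do not carry over. Pictures are saved under pics/ and viewed, at most 10 in all, crops included, and the job is handed in when it is done.

Besides the shell and the picture viewer there is one more tool, called after "Request:" as name(argument=value, ...) on one line, values as JSON. step_arm: Moves the arm, as the interface text tells. Its arguments: {"type":"object","properties":{"steps":{"type":"array","items":{"type":"number"}}},"required":["steps"]}

```bash
mkdir -p pics; ls; python3 - <<'E'
from plant import state, snapshot, r, regions_of, landmark_of
import cv2, numpy as np
print(state())
ims=[]
for n in ["scene","side"]:
    p=snapshot(n); ims.append(p["img"])
    print(n, p["world_from_camera"].round(3).tolist(), p["mtx"].round(1).tolist(), p["dist_coeffs"])
    for q in ["gauge_case","gauge_mouth","nipple_tip","nipple_base","anaerobic_jar","tool_rack","vent_filter_center","blank_plug_center","dish_stack_tall_center","dish_stack_low_center","reagent_bottle_center","powder_jar_center","tip_box_center","well_plates_center"]:
        print(q,[(np.round(d["xyz"],3).tolist(),round(d["conf"],2)) for d in landmark_of(p,q)[:2]])
    cv2.imwrite(f"pics/{n}0.png",p["img"][:,:,::-1])
E
```

```text
pics
{'clock': 0.0, 'joint_pos': array([-1.31709154e+00,  2.21251593e-01,  1.52758050e+00,  1.26983481e-06,
        1.39468272e+00, -1.26108162e-01]), 'qd': array([-0.00054196, -0.00088353, -0.00239868, -0.00044186, -0.00042949,
        0.00118855]), 'effort': array([ 1.51686658e-03, -4.96899319e+01, -3.89388585e+01,  1.07110607e-04,
        1.12838263e-02,  1.54503192e-05]), 'tcp_pos': array([ 0.23156053, -0.57989   ,  0.23019965]), 'orientation': array([-3.13968592e+00, -2.42997137e-04,  3.79812488e-01]), 'wrist_force': array([-0.39104026,  0.55922757, -0.4073084 ]), 'torque': array([-0.02118346,  0.00040992, -0.00458597]), 'grasp_force': 0.0, 'gripper_width': 0.08534284083091706}
scene [[0.752, -0.542, 0.374, 0.906], [0.658, 0.634, -0.406, -0.383], [-0.017, 0.552, 0.834, 0.932], [0.0, 0.0, 0.0, 1.0]] [[372.8, 0.0, 322.7], [0.0, 372.8, 196.9], [0.0, 0.0, 1.0]] [-0.00261148  0.          0.          0.          0.        ]
gauge_case [([0.566, -0.298, 0.076], 0.87), ([0.499, 0.224, 0.003], 0.28)]
gauge_mouth [([0.567, -0.296, 0.021], 0.86)]
nipple_tip [([0.469, 0.204, 0.179], 0.7), (
[... 918 characters left out ...]
54)]
gauge_mouth [([0.572, -0.294, 0.016], 0.76)]
nipple_tip [([0.47, 0.204, 0.182], 0.51)]
nipple_base [([0.478, 0.211, 0.159], 0.67)]
anaerobic_jar [([0.504, 0.215, -0.002], 0.59)]
tool_rack [([0.572, -0.297, 0.014], 0.72), ([0.57, -0.232, 0.002], 0.71)]
vent_filter_center [([0.571, -0.236, 0.063], 0.68)]
blank_plug_center [([0.579, -0.17, 0.048], 0.47)]
dish_stack_tall_center [([0.763, 0.031, 0.045], 0.73)]
dish_stack_low_center [([0.555, 0.43, 0.018], 0.76)]
reagent_bottle_center [([0.757, 0.181, 0.078], 0.59), ([0.48, 0.212, 0.157], 0.43)]
powder_jar_center [([0.587, -0.453, 0.049], 0.94)]
tip_box_center [([0.771, -0.17, 0.034], 0.56)]
well_plates_center [([0.325, -0.412, 0.016], 0.59)]
```

Request:
step_arm(steps=[0.168,0.142,0,0,0,0.565,0.0854,0.337,0.283,-0.02,0,0,1.13,0.0854,0.337,0.283,-0.02,0,0,1.13,0.0854,0.337,0.283,-0.02,0,0,1.13,0.0854,0.337,0.283,-0.02,0,0,1.13,0.0854,0.337,0.283,-0.02,0,0,1.13,0.0854,0.337,0.283,-0.02,0,0,1.13,0.0854,0.337,0.283,-0.02,0,0,1.13,0.0854,0.337,0.283,-0.02,0,0,1.13,0.0854])

```text
clock: 2.62
tcp_pos: [0.5687, -0.2972, 0.2111]
orientation: [-3.141, 0.0, 1.511]
wrist_force: [0.3, -0.6, -0.2]
gripper_width: 0.0856
grasp_force: 0.0
```

View pics/side0.png

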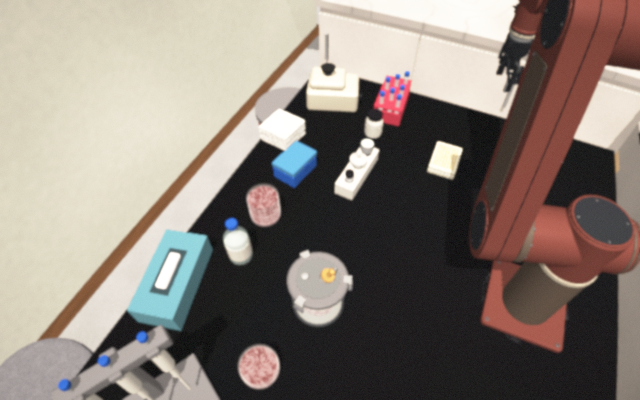

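The side view shows the rack at about (357,170), with the gauge in its far hole at (367,147). The jar is at (318,285) with its nipple at (329,274). This agrees with the networks. Next I'll look from the wrist camera.

```bash
cat > h.py <<'E'
from plant import state, snapshot, r, regions_of, landmark_of
import cv2, numpy as np
def cloud(p, mask=None):
    z=p["range_z"]; m=z>0
    if mask is not None: m&=mask
    v,u=np.nonzero(m)
    n=cv2.undistortPoints(np.stack([u,v],1).astype(float)[:,None],p["mtx"],p["dist_coeffs"])[:,0]
    d=z[v,u]; c=np.stack([n[:,0]*d,-n[:,1]*d,-d,np.ones_like(d)],1)
    return (c@p["world_from_camera"].T)[:,:3]
E
python3 - <<'E'
from h import *
p=snapshot("wrist"); cv2.imwrite("pics/w1.png",p["img"][:,:,::-1])
print(p["world_from_camera"].round(3).tolist())
for q in ["gauge_case","gauge_mouth","vent_filter_center","blank_plug_center"]:
    print(q,[(np.round(d["xyz"],4).tolist(),round(d["conf"],2)) for d in landmark_of(p,q)[:2]])
g=regions_of(p,"gauge_case")
if g:
    P=cloud(p,g[0]["pixels"]); print(len(P),g[0]["conf"])
    t=P[P[:,2]>0.08]; print(np.percentile(P[:,2],[2,50,98]))
    print(t.min(0),t.max(0),(t.min(0)+t.max(0))/2, cv2.minEnclosingCircle(t[:,:2].astype(np.float32)))
E
```

```text
[[0.998, 0.057, 0.02, 0.573], [-0.06, 0.944, 0.325, -0.214], [-0.001, -0.326, 0.945, 0.354], [0.0, 0.0, 0.0, 1.0]]
gauge_case [([0.5651, -0.2949, 0.0778], 0.58)]
gauge_mouth []
vent_filter_center [([0.5746, -0.2361, 0.06], 0.9), ([0.598, -0.4503, 0.0448], 0.48)]
blank_plug_center [([0.5743, -0.1681, 0.0511], 0.59)]
1830 0.71
[0.07146641 0.09137494 0.09301444]
[ 0.54674893 -0.31988476  0.08005438] [ 0.58768937 -0.27802911  0.09422218] [ 0.56721915 -0.29895693  0.08713828] ((0.567373514175415, -0.2991383373737335), 0.02123795822262764)
```

View pics/w1.png

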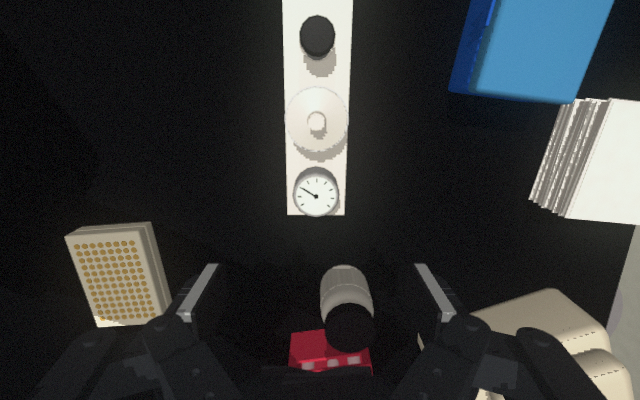

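The wrist view shows the gauge dial at (316,191), the filter at (316,120) and the plug at (317,36). The rack lines up with the image, so the yaw is right. I'll descend now and begin closing gently.

Request:
step_arm(steps=[-0.0015,-0.0015,-0.05,0,0,0,0.0854,-0.0015,-0.0015,-0.1,0,0,0,0.0854,-0.0015,-0.0015,-0.135,0,0,0,0.0854,-0.0015,-0.0015,-0.155,0,0,0,0.0854,-0.0015,-0.0015,-0.155,0,0,0,0.06,-0.0015,-0.0015,-0.155,0,0,0,0.048,-0.0015,-0.0015,-0.155,0,0,0,0.044,-0.0015,-0.0015,-0.155,0,0,0,0.044])

```text
clock: 3.92
tcp_pos: [0.568, -0.2994, 0.0577]
orientation: [3.14, 0.001, 1.51]
wrist_force: [0.3, 0.3, 1.1]
gripper_width: 0.0441
grasp_force: 0.0
```

Request:
step_arm(steps=[0,0,0,0,0,0,0.041,0,0,0,0,0,0,0.041,0,0,0,0,0,0,0.041])

```text
clock: 4.3
tcp_pos: [0.568, -0.2995, 0.0576]
orientation: [3.14, 0.001, 1.51]
wrist_force: [-0.6, 0.4, 6.4]
gripper_width: 0.0411
grasp_force: 22.5
```

Request:
step_arm(steps=[0,0,0,0,0,0,0.0395,0,0,0,0,0,0,0.0395,0,0,0,0,0,0,0.0395])

```text
clock: 4.68
tcp_pos: [0.568, -0.2995, 0.0578]
orientation: [3.14, 0.001, 1.51]
wrist_force: [-0.6, 0.0, 7.3]
gripper_width: 0.0408
grasp_force: 56.1
```

Request:
step_arm(steps=[0,0,0.002,0,0,0,0.0402,0,0,0.01,0,0,0,0.0402,0,0,0.03,0,0,0,0.0402,0,0,0.07,0,0,0,0.0402,0,0,0.13,0,0,0,0.0402,0,0,0.19,0,0,0,0.0402,0,0,0.22,0,0,0,0.0402,0,0,0.22,0,0,0,0.0402])

```text
clock: 5.68
tcp_pos: [0.5685, -0.2998, 0.2813]
orientation: [3.135, 0.004, 1.51]
wrist_force: [-0.2, -0.7, -2.7]
gripper_width: 0.041
grasp_force: 55.3
```

```bash
cat >> h.py <<'E'
from scipy.spatial.transform import Rotation as Ro
A=np.radians(25)
def nvec(psi): return np.array([-np.sin(A)*np.cos(psi),-np.sin(A)*np.sin(psi),np.cos(A)])
def target(psi,yaw=None):
    yaw=np.pi/2+psi if yaw is None else yaw
    return Ro.from_rotvec(A*np.array([np.sin(psi),-np.cos(psi),0]))*Ro.from_euler('xyz',[np.pi,0,yaw])
E
python3 - <<'E'
from h import *
R0=Ro.from_euler('xyz',[np.pi,0,1.51])
d=(target(.36)*R0.inv()).as_rotvec(); print(d, np.linalg.norm(d))
s=state(); print(s["joint_pos"])
E
```

```text
[ 0.06550898 -0.43461724  0.41405962] 0.603845126845758
[-6.07883604e-01  2.29766954e-01  1.42222541e+00 -2.12786800e-05
  1.48205570e+00 -5.46957523e-01]
```

Request:
step_arm(steps=[-0.01,0.03,0.01,0,0,0,0.0406,-0.025,0.085,0.02,0,0,0,0.0406,-0.041,0.145,0.02,0.011,-0.072,0.069,0.0406,-0.058,0.205,0.02,0.022,-0.145,0.138,0.0406,-0.075,0.265,0.02,0.033,-0.217,0.207,0.0406,-0.092,0.325,0.02,0.044,-0.29,0.276,0.0406,-0.109,0.385,0.02,0.055,-0.362,0.345,0.0406,-0.125,0.44,0.015,0.066,-0.435,0.414,0.0406,-0.134,0.475,0.01,0.066,-0.435,0.414,0.0406,-0.138,0.489,0.01,0.066,-0.435,0.414,0.0406])

```text
clock: 6.92
tcp_pos: [0.4264, 0.1916, 0.2829]
orientation: [2.71, -0.001, 1.934]
wrist_force: [-0.2, -0.0, -2.7]
gripper_width: 0.041
grasp_force: 48.4
```

```bash
python3 - <<'E'
from h import *
s=state(); print(s["joint_pos"].round(2),s["tcp_pos"],s["orientation"],s["grasp_force"],s["wrist_force"])
for n in ["wrist","scene","side"]:
    p=snapshot(n); cv2.imwrite(f"pics/{n}2.png",p["img"][:,:,::-1])
    for q in ["nipple_tip","nipple_base","anaerobic_jar","gauge_case","gauge_mouth"]:
        print(n,q,[(np.round(d["xyz"],4).tolist(),round(d["conf"],2)) for d in landmark_of(p,q)[:2]])
    if n=="wrist":
        np.savez("w2.npz",**{k:p[k] for k in ["img","range_z","mtx","dist_coeffs","world_from_camera"]})
E
```

```text
[ 0.2  -0.59  2.18  0.08  1.12 -0.18] [0.42644352 0.19160436 0.28291755] [ 2.70968416e+00 -1.46452779e-03  1.93356732e+00] 48.42540356243262 [-0.20059604 -0.00423697 -2.67558634]
wrist nipple_tip [([0.4651, 0.2068, 0.1774], 0.57)]
wrist nipple_base [([0.4805, 0.2132, 0.1566], 0.93)]
wrist anaerobic_jar [([0.5011, 0.2178, 0.0021], 0.9)]
wrist gauge_case [([0.4167, 0.1928, 0.2996], 0.86), ([0.5023, 0.2175, -0.0014], 0.44)]
wrist gauge_mouth [([0.4408, 0.1965, 0.2492], 0.68)]
scene nipple_tip [([0.4696, 0.2058, 0.1765], 0.51)]
scene nipple_base [([0.4836, 0.208, 0.1581], 0.61), ([0.7579, 0.1826, 0.0797], 0.38)]
scene anaerobic_jar [([0.5014, 0.2199, 0.0027], 0.96)]
scene gauge_case [([0.4209, 0.1888, 0.3014], 0.85), ([0.4432, 0.1954, 0.2502], 0.16)]
scene gauge_mouth [([0.4447, 0.1966, 0.2507], 0.68)]
side nipple_tip [([0.4692, 0.2052, 0.1833], 0.48)]
side nipple_base [([0.4783, 0.2127, 0.1579], 0.72)]
side anaerobic_jar [([0.5049, 0.2158, 0.0005], 0.7)]
side gauge_case [([0.422, 0.1905, 0.3021], 0.71)]
side gauge_mouth [([0.4479, 0.1975, 0.2459], 0.7)]
```

View pics/wrist2.png

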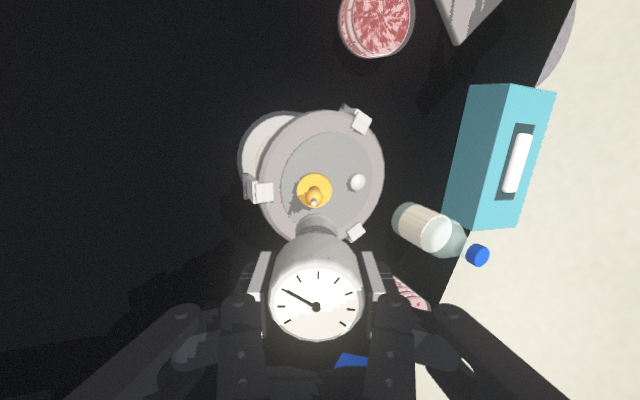

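The wrist view shows the gauge held upright between the fingers, with its dial at (316,303). The nipple is at (314,190), with its ball head and pin straight above the coupler in the picture, so alignment is near. I'll refine using the depth.

```bash
python3 - <<'E'
from h import *
from scipy.optimize import least_squares
d=dict(np.load("w2.npz")); P=cloud(d); im=d["img"].astype(int)
v,u=np.nonzero(d["range_z"]>0); C=im[v,u]
s=state(); R=Ro.from_euler('xyz',s["orientation"]); tz=R.apply([0,0,1]); print("tool -z",-tz,"mouth",s["tcp_pos"]+.038*tz)
# gold
g=(C[:,0]-C[:,2]>60)&(P[:,2]>.14)&(P[:,2]<.2)&(np.hypot(P[:,0]-.48,P[:,1]-.21)<.05)
G=P[g]; print(len(G),G[:,2].min(),G[:,2].max())
# lid edge circle: top plane points
l=(abs(P[:,2]-.138)<.006)&(np.hypot(P[:,0]-.502,P[:,1]-.217)<.09)
L=P[l]; print("lid",len(L),np.median(L[:,2])); 
cen=np.array([.502,.2175]); a=np.arctan2(*(L[:,:2]-cen).T[::-1]); rr=np.hypot(*(L[:,:2]-cen).T)
E=[]
for k in np.linspace(-np.pi,np.pi,72)[:-1]:
    m=(a>=k)&(a<k+.088)
    if m.sum()>20: E.append(np.r_[cen+np.percentile(rr[m],97)*np.array([np.cos(k+.044),np.sin(k+.044)]),np.percentile(rr[m],97),k])
E=np.array(E); print(E[:,2].round(3))
f=least_squares(lambda x:np.hypot(E[:,0]-x[0],E[:,1]-x[1])-.072,cen,loss='soft_l1',f_scale=.001); print("jar",f.x)
# nipple model: joint psi,x,y,z: flange top disc plane at base / head sphere centre 8mm below tip / neck r5.5
def res(q,full=False):
    n=nvec(q[2]); b=np.array([q[0]-.024*np.cos(q[2]),q[1]-.024*np.sin(q[2]),q[3]])
    w=G-b; h=w@n; rad=np.linalg.norm(w-h[:,None]*n,axis=1)
    sph=np.linalg.norm(w-.020*n,axis=1)-.008
    pl=np.hypot(h,np.maximum(rad-.0165,0)); nk=np.hypot(rad-.0055,np.maximum(h-.014,0))
    side=np.hypot(rad-.0165,np.maximum(h,0))
    return np.min(np.abs([sph,pl,nk,side]),0)
for p0 in (.25,.36,.5):
    f=least_squares(res,[.502,.2175,p0,.155],loss='soft_l1',f_scale=.001)
    q=f.x; b=np.array([q[0]-.024*np.cos(q[2]),q[1]-.024*np.sin(q[2]),q[3]]); print(q,f.cost,np.abs(res(q)).mean(),"base",b,"tip",b+.028*nvec(q[2]))
# dial
m=(np.linalg.norm(P-(s["tcp_pos"]-.034*tz),axis=1)<.03); D=P[m]; h=(D-s["tcp_pos"])@-tz; t=D[h>.03]
print("dial h",np.percentile(h,[50,90,98]))
c,_,V=np.linalg.svd(t-t.mean(0),full_matrices=False)[0:3]; print("dial normal",V[2],"mean",t.mean(0),"exp",s["tcp_pos"]-.034*tz, len(t))
E
python3 -c "
import cv2
i=cv2.imread('pics/wrist2.png')[130:290,230:430];cv2.imwrite('pics/c2.png',cv2.resize(i,None,fx=3.5,fy=3.5,interpolation=2))"
```

```text
tool -z [-0.39574777 -0.14939181  0.90612681] mouth [0.44423122 0.19570257 0.25186793]
915 0.14000507398141826 0.18885134013051744
lid 11543 0.13886864854364944
[0.071 0.071 0.078 0.079 0.078 0.079 0.072 0.071 0.071 0.072 0.071 0.071
 0.071 0.071 0.072 0.032 0.033 0.035 0.038 0.054 0.067 0.069 0.077 0.075
 0.076 0.068 0.068 0.068 0.067 0.068 0.067 0.067 0.068 0.067 0.068 0.069
 0.068 0.069 0.069 0.068 0.068 0.068 0.069 0.069 0.069 0.071 0.078 0.077
 0.077 0.076 0.071 0.071 0.071 0.071 0.071 0.07  0.07  0.07  0.071 0.071
 0.071 0.071 0.071 0.071 0.071 0.071 0.071]
jar [0.49922295 0.2170835 ]
[0.50229303 0.21670344 0.35302341 0.15505331] 0.00014436654500659055 0.00045605135488647016 base [0.47977306 0.20840577 0.15505331] tip [0.46866949 0.20431456 0.18042993]
[0.50229302 0.21670344 0.35302344 0.15505331] 0.00014436654500655743 0.0004560513609903912 base [0.47977306 0.20840577 0.15505331] tip [0.46866949 0.20431456 0.18042993]
[0.50229303 0.21670344 0.35302335 0.15505331] 0.00014436654500684466 0.0004560513395341974 base [0.47977306 0.20840577 0.15505331] tip [0.46866949 0.20431456 0.18042993]
dial h [0.03153298 0.03655132 0.04476586]
dial normal [-0.43734893 -0.21683162  0.87275997] mean [0.41231696 0.18958435 0.31517813] exp [0.41573738 0.18494636 0.31710906] 7635
```

View pics/c2.png

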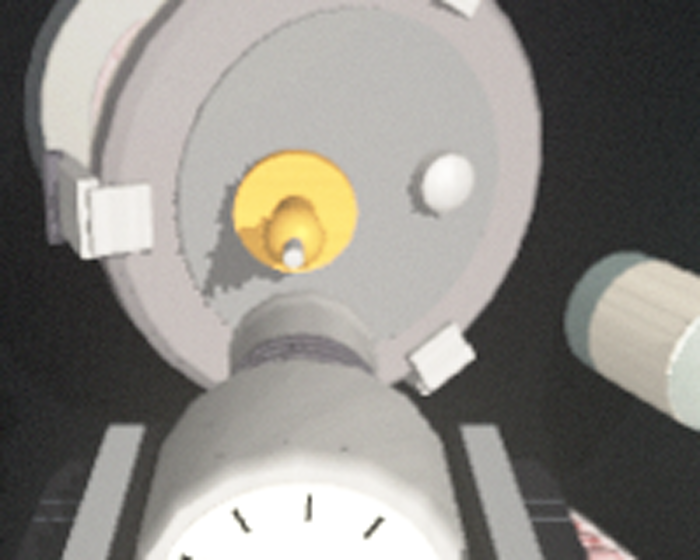

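The crop shows the ball head and pin at (293,230–255) on the flange at (295,212), with the coupler's lower edge at (303,300). The nipple model fits to about 0.5 mm. Next I'll fit the gauge's own axis in the same camera.

```bash
cat >> h.py <<'E'
from scipy.optimize import least_squares
def fit_gauge(p,s=None,off=.038):
    s=s or state(); R=Ro.from_euler('xyz',s["orientation"]); tz=R.apply([0,0,1])
    g=regions_of(p,"gauge_case"); m0=s["tcp_pos"]+off*tz
    G=cloud(p,cv2.erode(g[0]["pixels"].astype(np.uint8),np.ones((3,3)))>0)
    h=(G-m0)@-tz; rad=np.linalg.norm(G-m0+h[:,None]*tz,axis=1); G=G[(rad<.026)&(h>-.004)&(h<.078)]
    ex=R.apply([1,0,0]); ey=R.apply([0,1,0])
    def res(q):
        n=-tz+q[3]*ex+q[4]*ey; n/=np.linalg.norm(n); b=m0+q[0]*ex+q[1]*ey-q[2]*tz
        w=G-b; h=w@n; r_=np.linalg.norm(w-h[:,None]*n,axis=1)
        top=np.hypot(h-.072,np.maximum(r_-.021,0)); top2=np.hypot(h-.071,np.maximum(r_-.019,0))
        side=np.hypot(r_-.021,np.maximum(.046-h,0)+np.maximum(h-.072,0)); cp=np.hypot(r_-.0135,np.maximum(h-.037,0)+np.maximum(-h,0))
        return np.min(np.abs([top,top2,side,cp]),0)
    f=least_squares(res,np.zeros(5),loss='soft_l1',f_scale=.001); q=f.x
    n=-tz+q[3]*ex+q[4]*ey; n/=np.linalg.norm(n); b=m0+q[0]*ex+q[1]*ey-q[2]*tz
    return q,b,n,len(G),res(q).mean(),g[0]["conf"]
E
python3 - <<'E'
from h import *
print(nvec(.353))
for n in ["wrist","scene","side"]:
    p=snapshot(n)
    try:
        q,b,ax,k,e,c=fit_gauge(p); print(n,q.round(4),"mouth",b.round(4),"axis",ax.round(3),k,round(e,5),c)
    except Exception as ex: print(n,ex)
print(state()["tcp_pos"], state()["orientation"])
E
```

```text
[-0.39655953 -0.14610521  0.90630779]
wrist [-0.0005 -0.0008  0.0004  0.0124  0.0021] mouth [0.4436 0.1949 0.2519] axis [-0.398 -0.137  0.907] 8655 0.00032 0.75
scene [ 0.003  -0.0012  0.0009 -0.0272  0.0214] mouth [0.4418 0.1981 0.2521] axis [-0.368 -0.168  0.915] 260 0.00112 0.88
side [-0.0009 -0.0006  0.0002  0.0139  0.009 ] mouth [0.4439 0.1947 0.2518] axis [-0.393 -0.134  0.91 ] 322 0.00065 0.97
[0.42917132 0.19009456 0.2863143 ] [ 2.70479671e+00 -5.24727575e-04  1.93077824e+00]
```

Request:
step_arm(steps=[0.006,0.002,-0.019,0.004,0,0.002,0.0406,0.013,0.0045,-0.04,0.008,0.001,0.004,0.0406,0.0175,0.0063,-0.053,0.008,0.001,0.004,0.0406,0.0192,0.0069,-0.058,0.008,0.001,0.004,0.0406,0.0192,0.0069,-0.058,0.008,0.001,0.004,0.0406,0.0192,0.0069,-0.058,0.008,0.001,0.004,0.0406])

```text
clock: 8.88
tcp_pos: [0.4488, 0.1971, 0.2293]
orientation: [2.702, -0.008, 1.935]
wrist_force: [0.3, -0.1, -3.2]
gripper_width: 0.0404
grasp_force: 48.4
```

```bash
python3 - <<'E'
from h import *
print({k:np.round(v,4) for k,v in state().items() if k in("tcp_pos","orientation","wrist_force","grasp_force")})
for n in ["side","scene","wrist"]:
    p=snapshot(n); cv2.imwrite(f"pics/{n}3.png",p["img"][:,:,::-1])
    q,b,ax,k,e,c=fit_gauge(p); print(n,q.round(4),"mouth",b.round(4),"axis",ax.round(3),k,round(e,5),c)
    for q in ["nipple_tip","nipple_base","anaerobic_jar"]:
        print(n,q,[(np.round(d["xyz"],4).tolist(),round(d["conf"],2)) for d in landmark_of(p,q)[:1]])
# nipple re-fit (wrist), flange + visible parts
P=cloud(p); v,u=np.nonzero(p["range_z"]>0); C=p["img"].astype(int)[v,u]
G=P[(C[:,0]-C[:,2]>60)&(P[:,2]>.14)&(P[:,2]<.2)&(np.hypot(P[:,0]-.48,P[:,1]-.21)<.05)]
def res(q):
    n=nvec(q[2]); b=np.array([q[0]-.024*np.cos(q[2]),q[1]-.024*np.sin(q[2]),q[3]])
    w=G-b; h=w@n; rad=np.linalg.norm(w-h[:,None]*n,axis=1)
    return np.min(np.abs([np.linalg.norm(w-.020*n,axis=1)-.008,np.hypot(h,np.maximum(rad-.0165,0)),np.hypot(rad-.0055,np.maximum(h-.014,0)),np.hypot(rad-.0165,np.maximum(h,0))]),0)
q=least_squares(res,[.502,.2175,.353,.155],loss='soft_l1',f_scale=.001).x
b=np.array([q[0]-.024*np.cos(q[2]),q[1]-.024*np.sin(q[2]),q[3]]); print(len(G),q,res(q).mean(),"tip",b+.028*nvec(q[2]))
cv2.imwrite('pics/c3.png',cv2.resize(p["img"][100:300,200:440,::-1],None,fx=3,fy=3))
E
```

```text
{'tcp_pos': array([0.4488, 0.1971, 0.2293]), 'orientation': array([ 2.7015, -0.0081,  1.9348]), 'wrist_force': array([ 0.3358, -0.0521, -3.2395]), 'grasp_force': np.float64(48.422)}
side [-0.0012 -0.0001  0.0002  0.0225 -0.0023] mouth [0.4641 0.2019 0.195 ] axis [-0.405 -0.138  0.904] 270 0.00069 0.69
side nipple_tip [([0.472, 0.2033, 0.1834], 0.51)]
side nipple_base [([0.4755, 0.2115, 0.1566], 0.59)]
side anaerobic_jar [([0.5049, 0.2143, 0.0008], 0.89)]
scene [ 0.0029 -0.0016  0.0012 -0.0233  0.0238] mouth [0.4606 0.205  0.1947] axis [-0.366 -0.172  0.914] 192 0.00097 0.62
scene nipple_tip [([0.5544, 0.4266, 0.0218], 0.57)]
scene nipple_base [([0.7668, -0.168, 0.0311], 0.74)]
scene anaerobic_jar [([0.5018, 0.2212, 0.0025], 0.66)]
wrist [-0.0006 -0.0007  0.0004  0.0132  0.001 ] mouth [0.4628 0.2022 0.194 ] axis [-0.398 -0.146  0.906] 8530 0.00032 0.57
wrist nipple_tip [([0.4698, 0.2054, 0.1762], 0.71)]
wrist nipple_base [([0.4748, 0.2103, 0.1542], 0.89)]
wrist anaerobic_jar [([0.4995, 0.2173, -0.0013], 0.62)]
1002 [0.5023458  0.21657107 0.34507261 0.15507673] 0.0005096568379784185 tip [0.46862484 0.20444992 0.18045335]
```

View pics/c3.png

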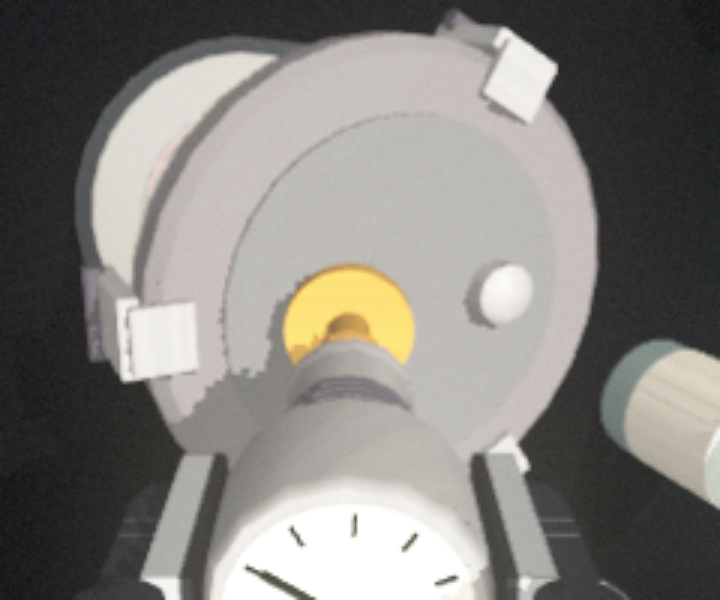

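The crop shows the coupler centred over the nipple, with the neck at (347,325) just above the coupler's edge. The fitted axes agree within 1 mm and 0.2°. I'll advance along the axis in small steps.

Request:
step_arm(steps=[0.002,0.0007,-0.0045,0,0,0,0.0406,0.004,0.0015,-0.009,0,0,0,0.0406,0.0056,0.002,-0.0127,0,0,0,0.0406,0.0071,0.0026,-0.0163,0,0,0,0.0406,0.0079,0.0029,-0.0181,0,0,0,0.0406,0.0079,0.0029,-0.0181,0,0,0,0.0406])

```text
clock: 10.38
tcp_pos: [0.4563, 0.1998, 0.2101]
orientation: [2.703, -0.008, 1.935]
wrist_force: [-0.1, -1.1, -2.7]
gripper_width: 0.0408
grasp_force: 48.5
```

Request:
step_arm(steps=[0.0008,0.0003,-0.0018,0,0,0,0.0406,0.0016,0.0006,-0.0036,0,0,0,0.0406,0.0024,0.0009,-0.0054,0,0,0,0.0406,0.0024,0.0009,-0.0054,0,0,0,0.0406])

```text
clock: 10.88
tcp_pos: [0.4592, 0.2008, 0.205]
orientation: [2.702, -0.008, 1.935]
wrist_force: [1.1, 0.2, 0.1]
gripper_width: 0.0406
grasp_force: 48.5
```

Request:
step_arm(steps=[0.0008,0.0003,-0.0018,0,0,0,0.0406,0.0016,0.0006,-0.0036,0,0,0,0.0406,0.0024,0.0009,-0.0054,0,0,0,0.0406,0.0032,0.0012,-0.0072,0,0,0,0.0406,0.0032,0.0012,-0.0072,0,0,0,0.0406])

```text
clock: 11.5
tcp_pos: [0.4617, 0.2018, 0.1971]
orientation: [2.704, -0.008, 1.935]
wrist_force: [-0.0, -1.9, -0.9]
gripper_width: 0.0409
grasp_force: 48.6
```

Request:
step_arm(steps=[0.0008,0.0003,-0.0018,0,0,0,0.0406,0.0016,0.0006,-0.0036,0,0,0,0.0406,0.0016,0.0006,-0.0036,0,0,0,0.0406])

```text
clock: 11.88
tcp_pos: [0.4633, 0.2024, 0.1939]
orientation: [2.704, -0.008, 1.935]
wrist_force: [-3.8, -3.8, 2.7]
gripper_width: 0.0408
grasp_force: 49.0
```

```bash
python3 - <<'E'
from h import *
s=state(); print({k:np.round(v,4) for k,v in s.items() if k in("tcp_pos","orientation","wrist_force","grasp_force")}, (s["wrist_force"]+[0,0,2.7])@nvec(.35))
p=snapshot("wrist")
q,b,ax,k,e,c=fit_gauge(p); T=np.array([.46865,.2044,.1804]); w=b-T; n=nvec(.35)
print(q.round(4),"depth",-w@n,"lat",w-(w@n)*n,"axis",ax.round(3),round(e,5))
cv2.imwrite('pics/c4.png',cv2.resize(p["img"][100:300,200:440,::-1],None,fx=3,fy=3))
E
```

```text
{'tcp_pos': array([0.4633, 0.2024, 0.1939]), 'orientation': array([ 2.7037, -0.0083,  1.9348]), 'wrist_force': array([-3.7935, -3.8481,  2.682 ]), 'grasp_force': np.float64(48.9686)} 6.9414261249735985
[-0.0008 -0.0007  0.0004  0.0168 -0.0004] depth 0.022981214932479777 lat [-6.56190340e-05 -3.00911644e-04 -7.68580746e-05] axis [-0.4   -0.142  0.906] 0.00033
```

View pics/c4.png

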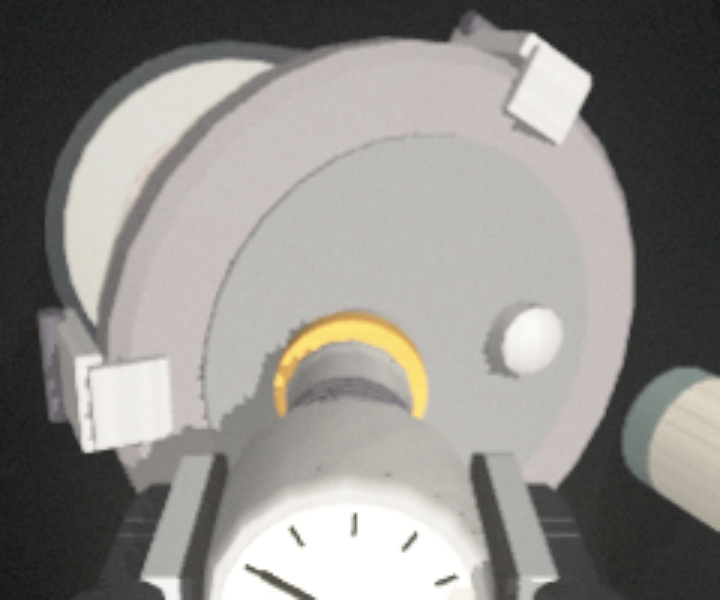

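The crop shows the coupler seated over the nipple, with a thin ring of flange left around it at (350,350). The depth is 23 mm and the force 7 N, which is about 3 mm of pin travel. I'll push about 3 mm more.

Request:
step_arm(steps=[0.0006,0.0004,-0.0014,0,0,0,0.0406,0.0012,0.0007,-0.0028,0,0,0,0.0406,0.0012,0.0007,-0.0028,0,0,0,0.0406,0.0012,0.0007,-0.0028,0,0,0,0.0406])

```text
clock: 12.48
tcp_pos: [0.4644, 0.203, 0.1913]
orientation: [2.704, -0.008, 1.935]
wrist_force: [-6.0, -4.8, 5.3]
gripper_width: 0.041
grasp_force: 49.2
```

```bash
python3 - <<'E'
from h import *
for i in range(2):
    p=snapshot("wrist"); s=state(); print({k:np.round(v,4) for k,v in s.items() if k in("tcp_pos","wrist_force","grasp_force")}, (s["wrist_force"]+[0,0,2.7])@nvec(.35))
    q,b,ax,k,e,c=fit_gauge(p); T=np.array([.46865,.2044,.1804]); w=b-T; n=nvec(.35)
    print(q.round(4),"depth",-w@n,"lat",w-(w@n)*n,"axis",ax.round(3),round(e,5))
E
```

```text
{'tcp_pos': array([0.4644, 0.203 , 0.1913]), 'wrist_force': array([-6.0947, -4.6017,  4.7804]), 'grasp_force': np.float64(49.1959)} 9.865920329683032
[-0.0009 -0.0008  0.0005  0.0194  0.002 ] depth 0.025818061981070378 lat [-5.82808368e-05 -3.41207933e-04 -8.00868854e-05] axis [-0.399 -0.139  0.907] 0.00033
{'tcp_pos': array([0.4644, 0.203 , 0.1912]), 'wrist_force': array([-6.0556, -5.69  ,  4.4239]), 'grasp_force': np.float64(49.1961)} 9.685030611898755
[-0.0009 -0.0007  0.0005  0.0189 -0.001 ] depth 0.02582819929863102 lat [ 1.21099228e-05 -2.95618300e-04 -4.19635559e-05] axis [-0.401 -0.14   0.905] 0.00033
```

```bash
python3 -c "
from plant import r
print(r.sign_off())"
```

```text
the job is handed in; nothing more can be done
None
```

I handed the job in with the gauge on the nipple and still held: by measurement the mouth is about 25.8 mm down, past the 20 mm snap, with the valve pin about 5.7 mm in (half-way is 4 mm) at roughly 10 N, and a grip of about 49 N a finger (highest reading 56 N, above your 30 N but under the 65 N dent limit).

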